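# Set the slicing jig with its removable crank

## Robot

A 6-joint arm with a two-finger parallel gripper is mounted at the origin on the work surface. World frame = base frame: x ahead of the robot, y to its left, z up, the work surface at z = 0. Lengths are in mm, angles in degrees, forces in N, time in s.
With the tool pointing down it reaches from about 275 to 825 mm from the base axis. Payload 4.9 kg.
Tool frame: the origin (TCP) lies midway between the tips of the shut fingers; the grasp point (between the pads) lies 19 mm behind it; z points along the fingers, y is the line along which they close (so a half turn about z gives the same grasp; the last joint's range is limited). The gripper opens to 85 mm and grips with 20 to 120 N. Pads are 22 mm wide; open, the fingers measure 114 mm over their backs; the gripper's body (76 mm by 85 mm) begins 54 mm behind the grasp point. The pads swing forward as they close: fully open they stand 13 mm farther back than shut.
Start: joints at [57.112, 18.69, -11.035, 60.275, 0, 82.311], TCP at [234.164, 497.68, 231.281] pointing down, gripper open.
Joint ranges: [-152.03, 152.03], [-55.5, 102.48], [-74.3, 77.21], [-110.64, 120.58], [-84.22, 78.4], [-180, 180]. Speed limits (degrees/s): [147.25, 147.25, 180, 180, 180, 180].

## Interface

Orientations are given as [roll, pitch, yaw] about the fixed x, y, z axes, in that order (R = Rz(yaw) Ry(pitch) Rx(roll)).
In Python, from station import get_obs, read_camera, camera_model, sign_off, spot_in, regions_of, pinpoint gives the robot as it stands.
- The arm moves only by the shell command python3 -m jog 'ROWS'. ROWS is JSON, a list of rows, each a list of 3 entries, a list of its own where there are three numbers: the turn, a rotation vector about the world's x, y, z in degrees, then the shift along the world's x, y, z in mm, then the opening, from -1 (shut) to 1 (fully open), so that 0 is half open. A call has exactly 8 rows; each row is the pose to reach, as a shift and turn from the pose commanded when the call began; what a row does not reach only later rows make up. A row lasts 1/12 s, in which the tool goes at most 41.7 mm and 7.16 degrees, less where a joint would pass 70% of its speed; a pose out of reach is approached as far as the arm can. A call with a gripper value outside its range is refused whole. The fingers move at their own pace and stop on an object; the grip force is fixed at half the most. Time passes only in rows, so rows that repeat a pose let the fingers close, or fill a call up. It gives the time, the measured TCP pose, the force, the opening and the grip force at its end, in the units of the state.
- get_obs(): the state, without advancing time (a new reading comes with each control period).
- read_camera(name): name is "scene" or "top" or "wrist"; returns (picture, depth): 400x640x3 uint8, red, green, blue; 400x640 float32, mm along the optical axis (not along the pixel's ray), 0 where there is no reading.
- camera_model(name): a dict with "vfov" (degrees; the focal length in pixels is half the picture's height over the tangent of half this angle, whatever the lens; pixels are square), "cx", "cy" (the principal point, pixels), "rvec" (rotation vector, rad) and "tvec" (3), from world to camera coordinates, as OpenCV has them; the wrist camera has in their place "tool_from_camera" (4x4, takes a point from camera to tool coordinates, whose origin is the TCP and whose axes are the flange's). Camera axes: x right, y down, z forward; pixel columns grow to the right and rows downward; lengths in mm; the calibration is good to about 2 mm. A picture is of the moment at which its call begins: read the wrist's pose just before it. camera_model takes no time and is no camera call.
- sign_off(): hands the job in; it is judged then, once.
Trained networks look in the newest picture that a camera, given by its name, has taken for a name from the list of things; names that differ only in an ending like _2 or _b are one class to them, and where a whole thing is asked for, a point or a joint stands for the part that bears it (a point fixed in the world has none). Each returns a list of dicts, best first, with "confidence" (0 to 1); they miss things now and then, are a little off and sometimes report something else, mostly with a low value. They report only what shows in the picture. A call takes as long as a camera call.
- spot_in(camera, target): "pixel" ([row, column] in pixels, amid what is visible of it).
- regions_of(camera, target): "pixels" (400x640 bool, what is visible of it) and "pixel" ([row, column] in pixels, amid what is visible of it).
- pinpoint(camera, target): "pixel" ([row, column] in pixels: a listed point, or the origin of a listed thing).
The state is a dict: "clock": time; "qpos": joint angles; "joint_vel": joint speeds; "tau": joint torques, N m; "eef_pos": TCP position; "eef_rot": TCP orientation; "ft_force": force on the tool from outside, world axes, zero at the start; "ft_torque": the same for the moment, N m; "opening": finger opening in mm; "grip_force": force on a finger pad.
Only numpy, scipy, OpenCV 4.12 (cv2) and the standard library are available. Lean on these libraries where they do the work, as an engineer would, in place of code of your own. Each camera call takes 0.05 s, during which the arm holds its last target. There are 200 camera calls.

## Task

Set the bread-slicing jig for thicker slices: take the square-hubbed crank (not the round-hubbed one) from the wooden board, push it fully down onto the jig's square shaft, and turn it anticlockwise, seen from above, until the shaft's pointer stands over the raised plate on the gearbox. Then lift the crank off and lay it back on the board, flat and hub opening down as it was. Leave the other crank, the jar and the card reader where they are.

Things in the scene. Friction and masses are not known exactly. Their poses are not given: they have to be found in the camera images.
- crank_hub (a point): Crank to use: steel, square hub 36 x 36 x 48 mm tall (point: hub centre, 24 mm above underside), 0.3 kg. Socket in the underside 22 mm square, 36 deep, chamfered. At the hub's foot an arm 20 wide, 12 high runs along its +x to 119 mm; at 108 mm a 26 mm black knob, top 56 mm above underside. Starts flat, z up. Grip the hub across its y faces; that grip serves for the whole job.
- round_hub (a point): The other crank, to be left alone: same arm (along its +x) and knob, but a ROUND hub 42 mm in diameter, 48 mm tall. This point is its hub's centre, 24 mm above its underside. It lies on the board too; which crank lies left or right varies.
- shaft_seat (a point): Top centre of the round collar (44 mm wide) on the gearbox, 84 mm above the counter; a crank fully down has its underside here. The square shaft, 18 mm wide, rises 32 mm above it, the last 14 mm a pyramid tapering to 8 mm. Turns with the shaft: z up the axis, x and y square to the flats; a steel pointer runs along -x to 58 mm. The crank fits at any quarter turn, with about 14 degrees of play either way.
- drive (a joint): Angle of the square shaft, rad, growing anticlockwise seen from above; starts at 0 to 0.35. The pointer is over the raised aluminium plate (28 x 18 mm, 53 mm from the axis) from 0.95 to 1.45, over its middle at 1.2. End stop at 1.7. Friction about 0.15 N m: it stays where it is left. Turning it also draws the fence back from the knife guides.
- jig: Slicing jig, fixed; origin on the counter under the shaft's axis. Grey gearbox 130 x 130 mm, top 70 mm above the counter, around the shaft. Wooden base 200 mm wide (x from -100 to 100), y from -70 to 370 mm, 18 thick, with a sliding fence 69 mm high (y 220 to 260) and knife guides 103 mm high at y 260 to 284.
- board: Fixed wooden board on the counter, 200 mm (its x) x 340 mm (its y), 12 mm thick; origin at the centre of its underside. Both cranks lie on it, hubs about 80 mm either side of its middle along y, arms roughly along its +x.
- jar: Bystander: jar with a lid, 70 mm diameter, 95 mm tall, beyond the work; origin at the centre of its underside.
- reader: Bystander: black card reader, about 75 x 150 x 30 mm, lying beyond the board; origin at the centre of its underside.

How it is judged (in metres and radians):
On the way, in this order (a step that is already met when the one before it is completed fails the run):
1. the square-hubbed crank is fully down on the shaft, before the shaft has been turned (shaft angle under 0.8) (horizontal distance between crank_hub and shaft_seat below 0.008 m and distance between crank_hub and shaft_seat below 0.031 m and value of joint drive below 0.8 rad), for 0.1 s.
2. with the crank down on the shaft, the pointer is turned over the raised plate (horizontal distance between crank_hub and shaft_seat below 0.008 m and distance between crank_hub and shaft_seat below 0.031 m and value of joint drive between 0.95 and 1.45 rad), for 0.1 s.
3. the crank is lifted clear of the shaft (z of crank_hub in the frame of shaft_seat above 0.06 m), for 0.05 s.
At the end, for the whole second after the job is handed in: Pointer over the raised plate (0.95 to 1.45 rad, at rest); the square-hubbed crank flat on the board (hub centre within its outline, height to 10 mm, tilt under 10 degrees), socket down; other crank, jar and reader within 30 mm of where they were (value of joint drive between 0.95 and 1.45 rad and velocity of joint drive between -0.1 and 0.1 rad/s and x of crank_hub in the frame of board between -0.1 and 0.1 m and y of crank_hub in the frame of board between -0.17 and 0.17 m and z of crank_hub in the frame of board between 0.026 and 0.046 m and angle between crank_hub's own z axis and vertical below 0.17 rad); the robot touches nothing.
It fails at once if the round-hubbed crank is moved by more than 30 mm (distance of round_hub from where it was at the start of the episode above 0.03 m).
It fails at once if the jar is moved by more than 30 mm (distance of jar from where it was at the start of the episode above 0.03 m).
It fails at once if the card reader is moved by more than 30 mm (distance of reader from where it was at the start of the episode above 0.03 m).
It also fails if it takes over 58 s, if anything falls off the work surface, if the arm or the gripper's body presses on something with over 40 N, if the wrist force passes 120 N, or if a joint passes its speed limit or range.

## Working session

There is one attempt and no reset: what is moved stays moved. The work goes in short steps, Python scripts to look and compute and a shell command to move; the robot and the scene stay as the last step left them, time stands still between calls to the robot, and variables do not carry over. Pictures are saved under pics/ and viewed, at most 10 in all, crops included, and the job is handed in when it is done.

```bash
mkdir -p pics; cat > h.py <<'E'
import numpy as np, cv2
from station import *
from scipy.spatial.transform import Rotation as R
def cam(n):
    m=camera_model(n); f=200/np.tan(np.radians(m['vfov'])/2)
    if 'rvec' in m:
        Rm=R.from_rotvec(np.ravel(m['rvec'])).as_matrix(); t=np.ravel(m['tvec'])
        return f,m['cx'],m['cy'],Rm.T,-Rm.T@t
    o=get_obs(); T=np.array(m['tool_from_camera']); Rt=R.from_euler('xyz',o['eef_rot'],degrees=True).as_matrix()
    return f,m['cx'],m['cy'],Rt@T[:3,:3],Rt@T[:3,3]+np.array(o['eef_pos'])
def atz(C,p,z):
    f,cx,cy,Rm,c=C; d=Rm@np.array([(p[1]-cx)/f,(p[0]-cy)/f,1]); return c+d*(z-c[2])/d[2]
def cloud(C,D):
    f,cx,cy,Rm,c=C; v,u=np.mgrid[:400,:640]
    return np.stack([(u-cx)/f*D,(v-cy)/f*D,D],-1)@Rm.T+c
def save(n,a): cv2.imwrite(n,a[...,::-1])
E
python3 - <<'E'
from h import *
print(get_obs())
C=cam('top');P,D=read_camera('top');save('pics/top.png',P);X=cloud(C,D)
print(camera_model('top'))
for t,z in [('crank_hub',36),('round_hub',36),('shaft_seat',84),('jig',0),('board',0),('jar',0),('reader',0)]:
    for r in pinpoint('top',t)[:2]:
        p=r['pixel'];print(t,np.round(r['confidence'],2),np.round(p,1),atz(C,p,z).round(1),X[int(p[0]),int(p[1])].round(1))
P,D=read_camera('scene');save('pics/scene.png',P)
E
```

```text
{'clock': 0.0, 'qpos': array([ 5.71123180e+01,  1.87320393e+01, -1.10929527e+01,  6.02762469e+01,
        4.66985598e-04,  8.23136919e+01]), 'joint_vel': array([ 0.03405404, -0.08095082, -0.03199814,  0.02820516,  0.1300313 ,
        0.00974152]), 'tau': array([ 1.49904597e-03, -4.43400228e+01,  2.62440777e+01,  1.55207893e-02,
        6.70976465e-05, -8.58362256e-06]), 'eef_pos': array([233.82371175, 497.15622002, 230.49691396]), 'eef_rot': array([-1.79899733e+02, -1.40034217e-02,  1.54798613e+02]), 'ft_force': array([-1.13943901, -1.02928685, -0.11186484]), 'ft_torque': array([-0.01349664, -0.0324941 , -0.02810345]), 'grip_force': 0.0, 'opening': 85.53236322438705}
{'vfov': 53.4897589650554, 'cx': 320.2556890597413, 'cy': 197.72871827562986, 'rvec': array([ 1.99078665, -2.21433358,  0.24231857]), 'tvec': array([ 24.63236461, 600.07839682, 721.43014884])}
crank_hub 0.63 [258.4 376.9] [ 470.8 -139.1   36. ] [ 470.3 -134.    60.4]
round_hub 0.73 [250.2 459.4] [ 469.4 -305.6   36. ] [ 468.1 -293.5   68.6]
shaft_seat 0.68 [215.4 179.2] [589.8 235.5  84. ] [583.8 225.1 115.1]
jig 0.64 [223.1 193.1] [588.3 235.5   0. ] [574.2 212.8  73.3]
board 0.62 [236.7 413.7] [ 509.6 -227.6    0. ] [ 509.7 -222.8   15.1]
jar 0.92 [147.6 286.8] [736.4  21.7   0. ] [706.9  18.5  83.1]
reader 0.61 [136.4 370.8] [ 742.6 -167.7    0. ] [ 732.8 -161.2   28.7]
```

View pics/top.png

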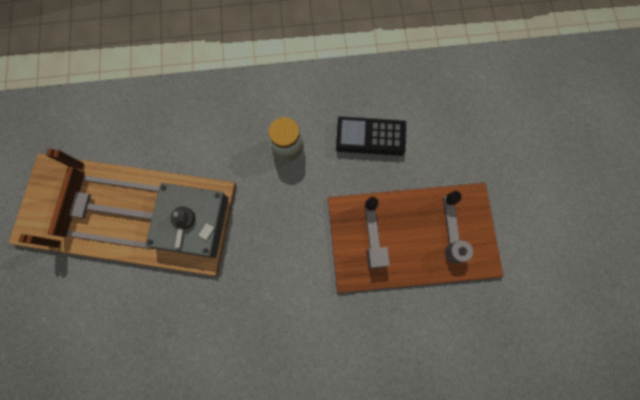

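View pics/scene.png

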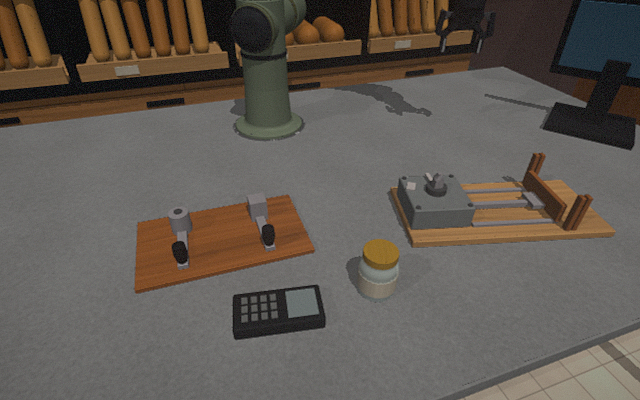

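The top picture shows the square hub at (258,377), the round hub at (250,460), the shaft at (215,180) with its pointer toward -x, and the plate at (231,206). The networks agree with this. I'll move above the square hub first.

```bash
python3 -m jog '[[[0,0,25],[120,-320,20],1],[[0,0,25],[120,-320,20],1],[[0,0,25],[120,-320,20],1],[[0,0,25],[120,-320,20],1],[[0,0,25],[120,-320,20],1],[[0,0,25],[120,-320,20],1],[[0,0,25],[120,-320,20],1],[[0,0,25],[120,-320,20],1]]'
python3 -m jog '[[[0,0,0],[100,-315,0],1],[[0,0,0],[100,-315,0],1],[[0,0,0],[100,-315,0],1],[[0,0,0],[100,-315,0],1],[[0,0,0],[100,-315,0],1],[[0,0,0],[100,-315,0],1],[[0,0,0],[100,-315,0],1],[[0,0,0],[100,-315,0],1]]'
python3 - <<'E'
from h import *
print(get_obs()['eef_pos'],get_obs()['eef_rot'],get_obs()['joint_vel'].round(1))
C=cam('wrist');P,D=read_camera('wrist');save('pics/w1.png',P);X=cloud(C,D)
np.savez('w1.npz',X=X,P=P)
for t,z in [('crank_hub',36),('round_hub',36)]:
    for r in pinpoint('wrist',t)[:2]:
        p=r['pixel'];print(t,np.round(r['confidence'],2),np.round(p,1),atz(C,p,z).round(1))
H=(abs(X[...,2]-60)<5)&(np.hypot(X[...,0]-470,X[...,1]+139)<40)
q=X[H][:,:2].astype(np.float32);print(H.sum(),np.median(X[H][:,2]),cv2.minAreaRect(q),q.mean(0))
A=(X[...,2]>20)&(X[...,2]<32)&(np.hypot(X[...,0]-530,X[...,1]+139)<45)
q=X[A][:,:2].astype(np.float32);print(A.sum(),cv2.minAreaRect(q),cv2.fitLine(q,cv2.DIST_HUBER,0,.01,.01).ravel())
E
```

```text
clock: 1.12
eef_pos: [348.5, 191.6, 250.7]
eef_rot: [180.0, 0.1, 179.8]
ft_force: [0.6, 0.5, -0.2]
opening: 85.5
grip_force: 0.0
clock: 1.78
eef_pos: [448.6, -124.2, 250.6]
eef_rot: [-180.0, 0.1, 179.7]
ft_force: [1.2, -0.5, 0.6]
opening: 85.3
grip_force: 0.0
[ 448.64269826 -124.18591922  250.56927998] [-1.79977838e+02  5.19427447e-02  1.79739055e+02] [-44.5  26.2  31.3   4.8   0.5 -44.3]
crank_hub 0.68 [359.8 417.9] [706.7   7.4  36. ]
crank_hub 0.67 [194.3 307.4] [ 471.4 -139.6   36. ]
round_hub 0.67 [190.7 165.4] [ 466.3 -302.7   36. ]
1103 60.82311748055156 ((471.7426452636719, -139.7498779296875), (35.89585494995117, 35.96495819091797), 88.92850494384766) [ 470.96042 -139.84958]
828 ((538.3302612304688, -140.83966064453125), (19.553834915161133, 71.00682067871094), 88.3914566040039) [ 9.9995315e-01 -9.6796853e-03  5.3732648e+02 -1.4051784e+02]
```

View pics/w1.png

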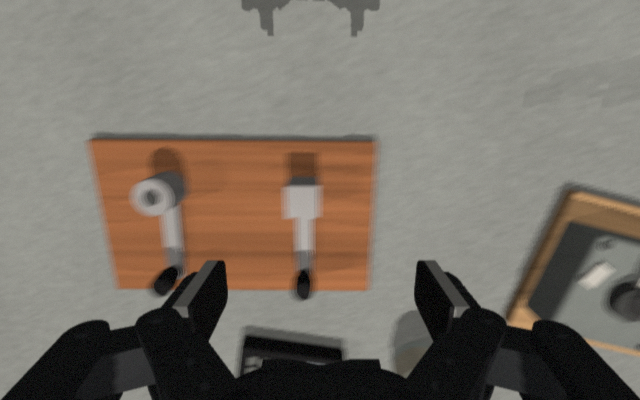

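Wrist view: the square hub is at (194,307) and the round one at (191,165). The hub measures 36 x 36 at (471.5,-140), yaw about -1°, with its top at 60, which is consistent. I'll descend to z about 110 and look once more while still.

```bash
python3 -m jog '[[[0,0,-1],[17.5,-2.5,-130],1],[[0,0,-1],[17.5,-2.5,-130],1],[[0,0,-1],[17.5,-2.5,-130],1],[[0,0,-1],[17.5,-2.5,-130],1],[[0,0,-1],[17.5,-2.5,-130],1],[[0,0,-1],[17.5,-2.5,-130],1],[[0,0,-1],[17.5,-2.5,-130],1],[[0,0,-1],[17.5,-2.5,-130],1]]'
python3 - <<'E'
from h import *
o=get_obs();print(o['eef_pos'],o['eef_rot'],o['joint_vel'].round(1))
C=cam('wrist');P,D=read_camera('wrist');X=cloud(C,D)
H=(abs(X[...,2]-60)<5)&(np.hypot(X[...,0]-471,X[...,1]+139)<40)
q=X[H][:,:2].astype(np.float32);print(H.sum(),np.median(X[H][:,2]),cv2.minAreaRect(q),q.mean(0))
A=(X[...,2]>20)&(X[...,2]<32)&(np.hypot(X[...,0]-530,X[...,1]+139)<45)
q=X[A][:,:2].astype(np.float32);print(A.sum(),cv2.minAreaRect(q),cv2.fitLine(q,cv2.DIST_HUBER,0,.01,.01).ravel())
E
```

```text
clock: 2.6
eef_pos: [467.4, -124.5, 122.8]
eef_rot: [-179.9, 0.2, 178.8]
ft_force: [-0.4, -0.1, -0.1]
opening: 85.7
grip_force: 0.0
[ 467.37451789 -124.50177966  122.76286094] [-179.90880352    0.22475855  178.8313964 ] [-0.2  0.2 -0.4 -0.6  0.   0.1]
2692 60.72296263129661 ((471.7995910644531, -139.7901611328125), (36.06504821777344, 36.796661376953125), 89.30325317382812) [ 470.6194  -139.78128]
1631 ((540.523681640625, -140.67515563964844), (20.11139678955078, 67.5307388305664), 89.2849349975586) [ 9.9997365e-01 -7.2590406e-03  5.3982104e+02 -1.4042949e+02]
```

```bash
python3 -m jog '[[[0,0,0.5],[4,-15.2,0],1],[[0,0,0.5],[4,-15.2,-20],1],[[0,0,0.5],[4,-15.2,-45],1],[[0,0,0.5],[4,-15.2,-70],1],[[0,0,0.5],[4,-15.2,-90],1],[[0,0,0.5],[4,-15.2,-99],1],[[0,0,0.5],[4,-15.2,-99],1],[[0,0,0.5],[4,-15.2,-99],1]]'
python3 -m jog '[[[0,0,0],[0,0,0],-1],[[0,0,0],[0,0,0],-1],[[0,0,0],[0,0,0],-1],[[0,0,0],[0,0,0],-1],[[0,0,0],[0,0,0],-1],[[0,0,0],[0,0,0],-1],[[0,0,0],[0,0,0],-1],[[0,0,0],[0,0,0],-1]]'
```

```text
clock: 3.32
eef_pos: [470.3, -139.6, 22.1]
eef_rot: [-180.0, 0.0, 179.3]
ft_force: [-0.8, 0.4, 0.8]
opening: 85.2
grip_force: 0.0
clock: 3.98
eef_pos: [470.4, -139.7, 22.2]
eef_rot: [-180.0, 0.1, 179.3]
ft_force: [-0.3, 0.1, 5.8]
opening: 35.6
grip_force: 60.2
```

Gripped: opening 35.6 mm, 60 N. I'll lift it and carry it over toward the jig to look.

```bash
python3 -m jog '[[[0,0,0],[0,0,15],-1],[[0,0,0],[0,0,45],-1],[[0,0,0],[0,0,85],-1],[[0,0,0],[0,0,125],-1],[[0,0,0],[0,0,165],-1],[[0,0,0],[0,0,200],-1],[[0,0,0],[20,20,230],-1],[[0,0,0],[35,50,250],-1]]'
python3 -m jog '[[[0,0,0],[100,330,0],-1],[[0,0,0],[100,330,0],-1],[[0,0,0],[100,330,0],-1],[[0,0,0],[100,330,0],-1],[[0,0,0],[100,330,0],-1],[[0,0,0],[100,330,0],-1],[[0,0,0],[100,330,0],-1],[[0,0,0],[100,330,0],-1]]'
python3 -m jog '[[[0,0,0],[0,0,0],-1],[[0,0,0],[0,0,0],-1],[[0,0,0],[0,0,0],-1],[[0,0,0],[0,0,0],-1],[[0,0,0],[0,0,0],-1],[[0,0,0],[0,0,0],-1],[[0,0,0],[0,0,0],-1],[[0,0,0],[0,0,0],-1]]'
cat > m.py <<'E'
from h import *
import sys
o=get_obs();print(o['eef_pos'],o['eef_rot'],o['joint_vel'].round(1))
C=cam('wrist');P,D=read_camera('wrist');save(sys.argv[1],P);X=cloud(C,D);np.savez('w.npz',X=X,P=P)
for t,z in [('shaft_seat',84),('crank_hub',36)]:
    for r in pinpoint('wrist',t)[:2]:
        p=r['pixel'];print(t,np.round(r['confidence'],2),np.round(p,1),atz(C,p,z).round(1))
n=lambda lo,hi,r:(X[...,2]>lo)&(X[...,2]<hi)&(np.hypot(X[...,0]-590,X[...,1]-235)<r)
for k,M in dict(tip=n(108,122,30),shaft=n(96,122,30),gear=n(67,73.5,110),mid=n(74,90,75)).items():
    q=X[M][:,:2].astype(np.float32)
    if len(q)>5: print(k,len(q),np.median(X[M][:,2]).round(1),cv2.minAreaRect(q),q.mean(0))
E
python3 m.py pics/w2.png
```

```text
clock: 4.65
eef_pos: [506.1, -91.0, 274.8]
eef_rot: [-179.9, 0.2, 179.0]
ft_force: [1.5, -0.8, -3.8]
opening: 35.7
grip_force: 61.1
clock: 5.32
eef_pos: [600.9, 231.7, 270.5]
eef_rot: [-180.0, -0.1, 179.3]
ft_force: [0.9, -1.1, -3.4]
opening: 35.6
grip_force: 61.0
clock: 5.98
eef_pos: [601.6, 228.9, 271.6]
eef_rot: [180.0, 0.0, 179.2]
ft_force: [0.1, 0.0, -3.7]
opening: 35.0
grip_force: 61.5
[601.57049233 228.94270514 271.64054955] [1.79993657e+02 2.10815835e-02 1.79236381e+02] [ 0.4  0.2  0.1 -0.1  0.   0. ]
shaft_seat 0.59 [164.3 321.4] [584.7 230.1  84. ]
crank_hub 0.78 [279.2 319. ] [746.8 224.9  36. ]
tip 213 114.3 ((586.2327880859375, 230.54473876953125), (14.405486106872559, 14.284703254699707), 78.84093475341797) [585.2634  230.46545]
shaft 350 110.0 ((586.2216186523438, 230.48887634277344), (17.755022048950195, 18.002016067504883), 78.6015853881836) [584.3831  230.56789]
gear 11697 70.8 ((586.4140625, 230.5042724609375), (129.65272521972656, 129.859130859375), 75.22732543945312) [583.7316  232.01968]
mid 1829 84.0 ((573.6619262695312, 253.62075805664062), (140.08612060546875, 97.17123413085938), 44.920379638671875) [571.7085 223.1879]
```

View pics/w2.png

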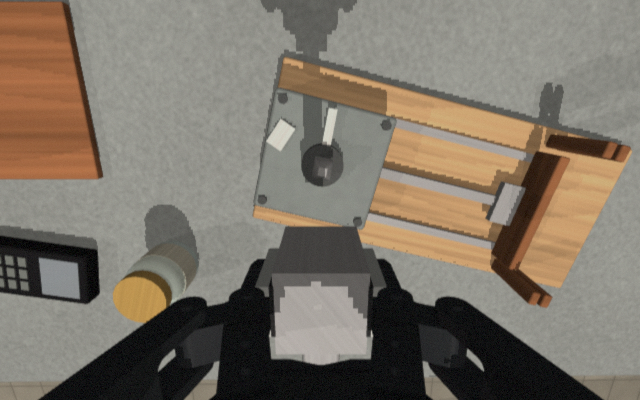

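The wrist view shows the shaft at (164,322), its pointer up toward (110,332) and the plate at (133,281). The shaft is at (586.2,230.5), yaw about -11.3°. The gearbox yaw is -14.8°, so the drive is about 0.06 rad. I'll align the crank above the shaft.

```bash
python3 -m jog '[[[0,0,-5],[-8,1,-20],-1],[[0,0,-10.5],[-17,2,-50],-1],[[0,0,-10.5],[-17,2,-85],-1],[[0,0,-10.5],[-17,2,-115],-1],[[0,0,-10.5],[-17,2,-130],-1],[[0,0,-10.5],[-17,2,-130],-1],[[0,0,-10.5],[-17,2,-130],-1],[[0,0,-10.5],[-17,2,-130],-1]]'
python3 m.py pics/w3.png
```

```text
clock: 6.8
eef_pos: [585.7, 232.0, 142.9]
eef_rot: [179.9, 0.1, 168.8]
ft_force: [0.5, 0.5, -2.9]
opening: 35.4
grip_force: 61.6
[585.68068789 232.00106184 142.89819306] [1.79936698e+02 1.29634007e-01 1.68799744e+02] [ 0.  -0.8  0.7 -0.2 -0.1 -0.1]
shaft_seat 0.64 [357.1 158.7] [669.5  88.2  84. ]
shaft_seat 0.58 [223.2 315.4] [585.3 228.5  84. ]
crank_hub 0.85 [281.5 321.8] [657.5 218.8  36. ]
shaft 276 103.4 ((578.857666015625, 231.94427490234375), (17.86544418334961, 3.975872039794922), 78.13394165039062) [577.95306 232.12648]
gear 18695 70.7 ((585.9276123046875, 230.56137084960938), (129.80181884765625, 129.47752380371094), 75.32039642333984) [563.6779  236.76207]
mid 3383 82.1 ((558.3451538085938, 234.843017578125), (122.2832260131836, 59.769325256347656), 78.7719955444336) [562.61633 221.75648]
```

```bash
python3 -m jog '[[[0,0,0],[-1,-1.2,-3],-1],[[0,0,0],[-1,-1.2,-9],-1],[[0,0,0],[-1,-1.2,-14],-1],[[0,0,0],[-1,-1.2,-19],-1],[[0,0,0],[-1,-1.2,-24],-1],[[0,0,0],[-1,-1.2,-29],-1],[[0,0,0],[-1,-1.2,-34],-1],[[0,0,0],[-1,-1.2,-36],-1]]'
```

```text
clock: 7.62
eef_pos: [582.9, 230.3, 104.1]
eef_rot: [-180.0, -0.1, 168.8]
ft_force: [-0.6, 0.0, -2.9]
opening: 35.1
grip_force: 61.6
```

```bash
python3 -m jog '[[[0,0,0],[1,0,-3],-1],[[0,0,0],[1,0,-6],-1],[[0,0,0],[1,0,-8],-1],[[0,0,0],[1,0,-9],-1],[[0,0,0],[1,0,-10],-1],[[0,0,0],[1,0,-10.5],-1],[[0,0,0],[1,0,-10.5],-1],[[0,0,0],[1,0,-10.5],-1]]'
```

```text
clock: 8.28
eef_pos: [584.6, 230.5, 95.0]
eef_rot: [180.0, 0.0, 168.8]
ft_force: [-0.1, 0.2, -3.6]
opening: 35.5
grip_force: 61.6
```

```bash
python3 -m jog '[[[0,0,0],[0,0,-0.5],-1],[[0,0,0],[0,0,-1],-1],[[0,0,0],[0,0,-1.5],-1],[[0,0,0],[0,0,-1.5],-1],[[0,0,0],[0,0,-1.5],-1],[[0,0,0],[0,0,-1.5],-1],[[0,0,0],[0,0,-1.5],-1],[[0,0,0],[0,0,-1.5],-1]]'
```

```text
clock: 8.95
eef_pos: [584.6, 230.5, 94.2]
eef_rot: [180.0, 0.0, 168.8]
ft_force: [-3.3, -1.2, 5.6]
opening: 35.4
grip_force: 62.6
```

Seated: z is 94.2 and the contact force rose to about +9 N. Now I'll turn it anticlockwise.

```bash
python3 -m jog '[[[0,0,6],[0,0,0.5],-1],[[0,0,12],[0,0,0.5],-1],[[0,0,18],[0.3,-0.2,0.5],-1],[[0,0,24],[0.3,-0.4,0.5],-1],[[0,0,30],[0.4,-0.6,0.5],-1],[[0,0,36],[0.5,-0.7,0.5],-1],[[0,0,42],[0.5,-0.8,0.5],-1],[[0,0,48],[0.6,-1,0.5],-1]]'
python3 - <<'E'
from station import *
o=get_obs();print(o['eef_rot'],o['ft_force'],o['ft_torque'])
E
```

```text
clock: 9.62
eef_pos: [585.1, 229.6, 94.3]
eef_rot: [180.0, 0.0, -142.9]
ft_force: [-2.3, 0.1, 2.9]
opening: 35.3
grip_force: 62.4
[ 1.79996006e+02  2.45924408e-02 -1.42932901e+02] [-2.34197346  0.09798357  2.90303584] [-0.03845363  0.4804732  -0.18224585]
```

```bash
python3 -m jog '[[[0,0,6],[0,0,0],-1],[[0,0,12],[0,-0.2,0],-1],[[0,0,18],[0.1,-0.3,0],-1],[[0,0,24],[0.1,-0.4,0],-1],[[0,0,30],[0.2,-0.5,0],-1],[[0,0,30],[0.2,-0.5,0],-1],[[0,0,30],[0.2,-0.5,0],-1],[[0,0,30],[0.2,-0.5,0],-1]]'
python3 - <<'E'
from h import *
o=get_obs();print(o['eef_rot'],o['ft_torque'])
C=cam('top');P,D=read_camera('top');save('pics/t2.png',cv2.resize(P[170:270,120:260],None,fx=5,fy=5))
C=cam('wrist');P,D=read_camera('wrist');save('pics/w4.png',P)
E
```

```text
clock: 10.28
eef_pos: [585.8, 229.0, 94.2]
eef_rot: [-179.9, 0.0, -113.3]
ft_force: [-0.6, -0.6, 3.3]
opening: 35.7
grip_force: 62.4
[-1.79943980e+02  2.93708353e-02 -1.13319673e+02] [-0.11233562  0.22536953  0.0045102 ]
```

View pics/w4.png

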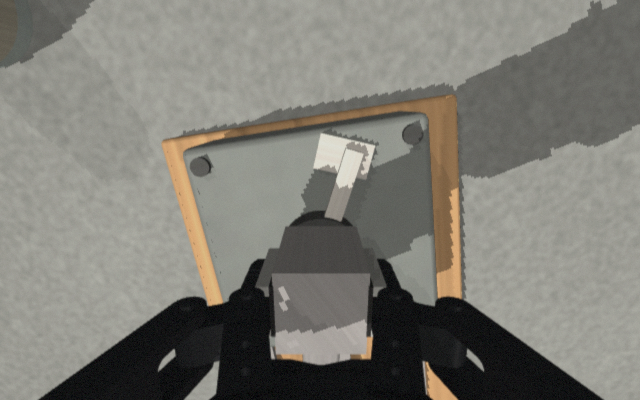

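The wrist view shows the pointer tip at (150,352), over the plate whose centre is about (155,346), so it is within a few degrees of the middle. I'll back off within the play and lift straight up.

```bash
python3 -m jog '[[[0,0,-5],[0,0,0],-1],[[0,0,-10],[0,0,0],-1],[[0,0,-10],[0,0,3],-1],[[0,0,-10],[0,0,8],-1],[[0,0,-10],[0,0,14],-1],[[0,0,-10],[0,0,22],-1],[[0,0,-10],[0,0,32],-1],[[0,0,-10],[0,0,45],-1]]'
python3 -m jog '[[[0,0,0],[0,0,30],-1],[[0,0,0],[0,0,65],-1],[[0,0,0],[0,0,100],-1],[[0,0,0],[0,0,130],-1],[[0,0,0],[0,0,130],-1],[[0,0,0],[0,0,130],-1],[[0,0,0],[0,0,130],-1],[[0,0,0],[0,0,130],-1]]'
python3 m.py pics/w5.png
```

```text
clock: 11.05
eef_pos: [584.8, 228.8, 139.2]
eef_rot: [180.0, -0.1, -123.2]
ft_force: [0.3, 0.3, -4.6]
opening: 35.6
grip_force: 61.7
clock: 11.72
eef_pos: [584.1, 228.6, 266.9]
eef_rot: [179.9, -0.2, -123.2]
ft_force: [-0.6, -0.0, -4.2]
opening: 35.2
grip_force: 62.0
[584.09003196 228.63994649 266.8971414 ] [ 1.79863572e+02 -1.52044769e-01 -1.23190209e+02] [-0.   0.5 -0.3  0.1 -0.1  0. ]
shaft_seat 0.97 [185.  318.7] [587.  231.1  84. ]
crank_hub 0.81 [278.7 318.1] [663.3 345.3  36. ]
tip 206 114.4 ((586.2295532226562, 230.75128173828125), (14.496283531188965, 14.314849853515625), 47.15284729003906) [585.3595  229.55891]
shaft 349 109.7 ((586.1237182617188, 230.71218872070312), (18.46402931213379, 17.972169876098633), 50.49797821044922) [584.6978  228.76323]
gear 10653 70.8 ((586.1285400390625, 230.5281982421875), (129.22828674316406, 129.7414093017578), 75.16720581054688) [581.5718  225.00772]
mid 1703 84.1 ((575.5540161132812, 234.96347045898438), (124.33745574951172, 65.69876098632812), 86.1720199584961) [574.4051  215.73065]
```

View pics/w5.png

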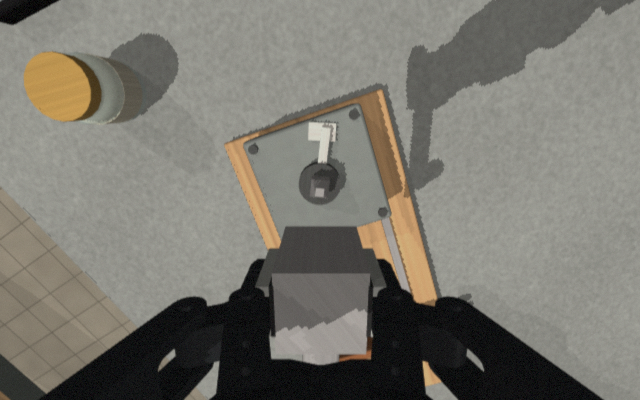

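The picture shows the pointer at (127,327) over the plate, and the shaft measures about 1.1 rad. I'll carry the crank back.

```bash
python3 -m jog '[[[0,0,-50],[-80,-270,-30],-1],[[0,0,-50],[-80,-270,-30],-1],[[0,0,-50],[-80,-270,-30],-1],[[0,0,-50],[-80,-270,-30],-1],[[0,0,-50],[-80,-270,-30],-1],[[0,0,-50],[-80,-270,-30],-1],[[0,0,-50],[-80,-270,-30],-1],[[0,0,-50],[-80,-270,-30],-1]]'
python3 -m jog '[[[0,0,-7],[-34,-98,-30],-1],[[0,0,-7],[-34,-98,-70],-1],[[0,0,-7],[-34,-98,-110],-1],[[0,0,-7],[-34,-98,-140],-1],[[0,0,-7],[-34,-98,-160],-1],[[0,0,-7],[-34,-98,-160],-1],[[0,0,-7],[-34,-98,-160],-1],[[0,0,-7],[-34,-98,-160],-1]]'
```

```text
clock: 12.53
eef_pos: [502.8, -46.1, 237.5]
eef_rot: [-179.9, -0.2, -173.8]
ft_force: [-0.3, -0.1, -3.2]
opening: 35.3
grip_force: 62.1
clock: 13.2
eef_pos: [472.3, -138.9, 79.9]
eef_rot: [-180.0, 0.1, 179.9]
ft_force: [-0.1, -0.5, -3.1]
opening: 35.4
grip_force: 62.2
```

```bash
python3 -m jog '[[[0,0,0],[0,0,-15],-1],[[0,0,0],[0,0,-30],-1],[[0,0,0],[0,0,-42],-1],[[0,0,0],[0,0,-49],-1],[[0,0,0],[0,0,-54],-1],[[0,0,0],[0,0,-56],-1],[[0,0,0],[0,0,-57],-1],[[0,0,0],[0,0,-57.5],-1]]'
python3 -m jog '[[[0,0,0],[0,0,0],-1],[[0,0,0],[0,0,0],0],[[0,0,0],[0,0,0],1],[[0,0,0],[0,0,0],1],[[0,0,0],[0,0,0],1],[[0,0,0],[0,0,0],1],[[0,0,0],[0,0,0],1],[[0,0,0],[0,0,0],1]]'
```

```text
clock: 13.87
eef_pos: [472.1, -139.2, 22.2]
eef_rot: [-180.0, 0.1, 179.8]
ft_force: [-1.4, 0.9, 7.6]
opening: 35.1
grip_force: 63.7
clock: 14.53
eef_pos: [471.3, -139.0, 21.3]
eef_rot: [180.0, -0.0, 179.8]
ft_force: [0.1, 0.4, 0.0]
opening: 85.0
grip_force: 0.0
```

```bash
python3 -m jog '[[[0,0,0],[0,0,10],1],[[0,0,0],[0,0,35],1],[[0,0,0],[0,0,75],1],[[0,0,0],[0,0,115],1],[[0,0,0],[-20,0,155],1],[[0,0,0],[-40,0,190],1],[[0,0,0],[-60,0,200],1],[[0,0,0],[-60,0,200],1]]'
python3 -m jog '[[[0,0,0],[-20,80,0],1],[[0,0,0],[-20,80,0],1],[[0,0,0],[-20,80,0],1],[[0,0,0],[-20,80,0],1],[[0,0,0],[-20,80,0],1],[[0,0,0],[-20,80,0],1],[[0,0,0],[-20,80,0],1],[[0,0,0],[-20,80,0],1]]'
python3 - <<'E'
from h import *
C=cam('top');P,D=read_camera('top');save('pics/t3.png',P)
for t,z in [('crank_hub',36),('round_hub',36),('jar',0),('reader',0)]:
    for r in pinpoint('top',t)[:1]: print(t,np.round(r['pixel'],1),atz(C,r['pixel'],z).round(1))
E
```

```text
clock: 15.2
eef_pos: [410.1, -139.3, 225.3]
eef_rot: [-179.8, 0.2, 179.7]
ft_force: [-0.7, 0.8, -0.3]
opening: 85.3
grip_force: 0.0
clock: 15.87
eef_pos: [391.5, -59.8, 221.1]
eef_rot: [180.0, -0.0, 179.7]
ft_force: [0.9, -0.1, -0.1]
opening: 85.6
grip_force: 0.0
crank_hub [255.3 379.5] [ 476.3 -145.1   36. ]
round_hub [252.7 456.4] [ 465.1 -298.7   36. ]
jar [147.4 287.7] [736.7  19.7   0. ]
reader [136.1 369.1] [ 743.7 -164.     0. ]
```

View pics/t3.png

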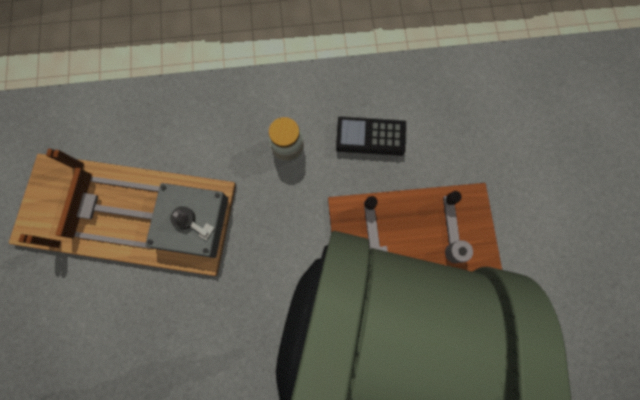

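The top view shows the pointer over the plate at (230,203) and both cranks on the board, knobs at (203,371) and (198,453). The jar and reader are unmoved and the gripper is clear.

```bash
python3 -c "
from station import *
print(sign_off())"
```

```text
the job is handed in; nothing more can be done
None
```

The job is handed in, with no verdict returned: I seated the square-hubbed crank, turned the shaft to about 1.1 rad (pointer over the plate), and laid the crank back on the board where it started; the other crank, jar and reader show no movement in the last picture.

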